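Set the tape machine's length lever to the third click

TASK

The strip-length lever of the carton-tape machine has lost its scale, so set it by feel: with a fingertip push the orange lever all the way back to its home stop (the machine's right-hand end of the slide, seen from the robot), then push it away from the stop again, counting the clicks, and leave it resting in the third click from home without ever running past it. Only push the lever, never pinch it between the fingers, and do not disturb the things lying on and around the machine.

Things in the scene. Friction and masses are not known exactly. Their poses are not given: they have to be found in the camera images.
- lever (a joint): slide of the orange lever on the tape machine, m: 0 at its home stop, growing towards the machine's +y. It has six spring detents 16 mm apart, at 0 (home, against the stop), 0.016 (first click), 0.032 (second), 0.048 (third), 0.064 and 0.080 (end stop). About 5 N starts it out of a detent; the resistance fades towards the hump half-way (8 mm) and then the lever snaps ahead by itself into the next detent and rests there. Only pushed sideways, it never comes up.
- lever_grip (a point): centre of the lever's upright orange bar, which is 100 mm long across the slide (machine x), 14 mm thick along the slide (machine y) and 42 mm high, its centre line 27 mm above the machine's flat deck (so it spans 6 to 48 mm above the deck). Axes as the machine's. The deck is clear for 60 mm or more on both sides of the bar along the slide
- machine: grey carton-tape machine screwed to the bench, 280 (x) x 260 (y) x 85 mm high with a flat deck on top; origin at the centre of its underside, x towards its back where the tape roll stands in a cradle (65 to 140 mm behind the centre, 90 mm wide in y, top 171 mm above the bench), y to its left seen from the robot, z up. The slide runs along y at x = -50 mm, the lever being at y = -50 mm when home
- scratcher_a: bamboo back scratcher lying at the machine's -y side, outside the other, 280 x 34 x 16 mm, loose; origin at the middle of its underside, x along it
- scratcher_b: bamboo back scratcher lying at the machine's -y side, 260 x 34 x 16 mm, loose; origin at the middle of its underside, x along it
- tape_roll: brown empty tape core lying flat beside the machine, 90 mm across, 48 mm high, loose; origin at the centre of its underside
- small_roll: small clear roll lying on the machine's deck beside the tape cradle, 48 mm across, 20 mm high, loose; origin at the centre of its underside
- carton: small closed carton standing beside the machine, 70 x 50 x 100 mm, loose; origin at the centre of its underside
- label_jar: jar standing beside the machine, 60 mm across, 80 mm high, loose; origin at the centre of its underside
- mug: blue mug standing beside the machine, 76 mm across, 85 mm high, loose; origin at the centre of its underside

How it is judged:
By the outcome, as a careful person would: the job done as asked, in the order asked, and still so for the second after the job is handed in, with the robot touching nothing.
It also fails if it takes over 67 s, if anything falls off the work surface, if the arm or the gripper's body presses on something with over 40 N, if the wrist force passes 120 N, or if a joint passes its speed limit or range.

ROBOT

A 6-joint arm with a two-finger parallel gripper is mounted at the origin on the work surface. World frame = base frame: x ahead of the robot, y to its left, z up, the work surface at z = 0. Lengths are in mm, angles in rad, forces in N, time in s.
With the tool pointing down it reaches from about 350 to 775 mm from the base axis. Payload 7.3 kg.
Tool frame: the origin (TCP) lies between the finger pads; the fingertips stand 14 mm ahead of it and the grasp point (between the pads) lies 5 mm behind it; y points along the fingers, z is the direction in which the jaws open and shut, and the axes are right-handed (so a half turn about y gives the same grasp; the last joint's range is limited). The gripper opens to 92 mm and grips with 3 to 60 N. Pads are 19 mm wide; open, the fingers measure 130 mm over their backs; the gripper's body (75 mm by 190 mm) begins 47 mm behind the grasp point.
Start: joints at [-1.484, 0.342, 1.524, -0, 1.275, -0.146], TCP at [121.141, -510.853, 215.941] pointing down, gripper open.
Joint ranges: [-2.53, 2.53], [-0.77, 2.02], [0.04, 2.7], [-1, 4.14], [0.28, 2.66], [-3.11, 3.11]. Speed limits (rad/s): [2.57, 2.57, 3.14, 3.14, 3.14, 3.14].

INTERFACE

Orientations are given as [roll, pitch, yaw] about the fixed x, y, z axes, in that order (R = Rz(yaw) Ry(pitch) Rx(roll)).
In Python, from plant import bot, vision, order gives the robot as it stands.
- The arm moves only by the tool apply_moves, never from a script. Its argument "rows" is a list of rows, each a list of 3 entries, a list of its own where there are three numbers: the shift along the tool's x, y, z in cm, then the turn about the tool's y in rad, then the finger opening in cm, from 0 to 9.18. A call has 1 to 5 rows; each row is the pose to reach, as a shift and turn from the pose measured when the call began, along the tool's axes at that moment; what a row does not reach only later rows make up. A row lasts 1/8 s, in which the tool goes at most 62.5 mm and 10.7 degrees, less where a joint would pass 70% of its speed; a pose out of reach is approached as far as the arm can. A call with a gripper value outside its range is refused whole. The fingers move at their own pace and stop on an object; the grip force is fixed at half the most. Time passes only in rows, so rows that repeat a pose let the fingers close. It gives the time, the measured TCP pose, the force and the opening at its end, in the units of the state.
- bot.get_obs(): the state, without advancing time (a new reading comes with each control period).
- vision.capture(name): name is "scene" or "top" or "wrist"; returns the picture (420x560x3 uint8, red, green, blue); there is no depth.
- vision.camera_info(name): a dict with "mtx" (3x3 intrinsics, pixels), "rvec" (rotation vector, rad) and "tvec" (3), from world to camera coordinates, as OpenCV has them. Camera axes: x right, y down, z forward; pixel columns grow to the right and rows downward; lengths in mm; the calibration is good to about 2 mm. A picture is of the moment at which its call begins: read the wrist's pose just before it. camera_info takes no time and is no camera call; for the wrist camera it gives the pose at the moment of the call.
- order.close_job(): hands the job in, once; it reports no verdict.
The state is a dict: "time": time; "joint_positions": joint angles; "dq": joint speeds; "tau": joint torques, N m; "tool_pos": TCP position; "tcp_rot": TCP orientation; "contact_force": force on the tool from outside, world axes, zero at the start; "moment": the same for the moment, N m; "grip_width": finger opening in mm.
Only numpy, scipy, OpenCV 4.12 (cv2) and the standard library are available. Lean on these libraries where they do the work, as an engineer would, in place of code of your own. Each camera call takes 0.05 s, during which the arm holds its last target.

## Working session

There is one attempt and no reset: what is moved stays moved. The work goes in short steps, Python scripts to look and compute and a tool call to move; the robot and the scene stay as the last step left them, time stands still between calls to the robot, and variables do not carry over. Pictures are saved under pics/ and viewed, and the job is handed in when it is done.

Besides the shell and the picture viewer there is one more tool, called after ">>>" as name(argument=value, ...), one argument or row to a line, values as JSON. apply_moves: Moves the arm, as the interface text tells. Its arguments: {"type":"object","properties":{"rows":{"type":"array","items":{"type":"array"}}},"required":["rows"]}

```bash
mkdir -p pics; ls
python3 - <<'E'
from plant import bot, vision, order
import cv2
print(bot.get_obs())
for n in ("scene","top"):
    im=vision.capture(n); cv2.imwrite(f"pics/{n}0.png",im[:,:,::-1]); print(n,vision.camera_info(n))
E
```

```text
pics
{'time': 0.0, 'joint_positions': array([-1.48400487e+00,  3.42739472e-01,  1.52504075e+00, -3.05298125e-05,
        1.27540572e+00, -1.45994236e-01]), 'dq': array([ 2.68114931e-06, -8.11642429e-04, -4.56613600e-07,  1.56311250e-03,
       -2.59728319e-03, -7.58270839e-04]), 'tau': array([ 4.20894594e-04, -4.31240952e+01, -2.44216257e+01,  7.18799606e-02,
        5.60735771e-02, -1.18567600e-04]), 'tool_pos': array([ 121.08837861, -510.39352821,  215.22800947]), 'tcp_rot': array([-1.57237692e+00,  2.02903736e-04, -2.90879821e+00]), 'contact_force': array([0.22018979, 0.09321147, 0.30544512]), 'moment': array([-0.00569702, -0.00314053,  0.00537224]), 'grip_width': 91.54388856713429}
scene {'mtx': array([[412.41613683,   0.        , 274.81771319],
       [  0.        , 412.41613683, 216.5774628 ],
       [  0.        ,   0.        ,   1.        ]]), 'rvec': array([ 1.59294111,  2.0422684 , -0.76551084]), 'tvec': array([  82.33333271, -384.94649026, 1385.10419529])}
top {'mtx': array([[437.44131181,   0.        , 272.75540439],
       [  0.        , 437.44131181, 220.42192142],
       [  0.        ,   0.        ,   1.        ]]), 'rvec': array([ 2.18967818, -2.16869822,  0.06589003]), 'tvec': array([  48.30334143,  584.00226917, 1238.49181622])}
```

View pics/scene0.png

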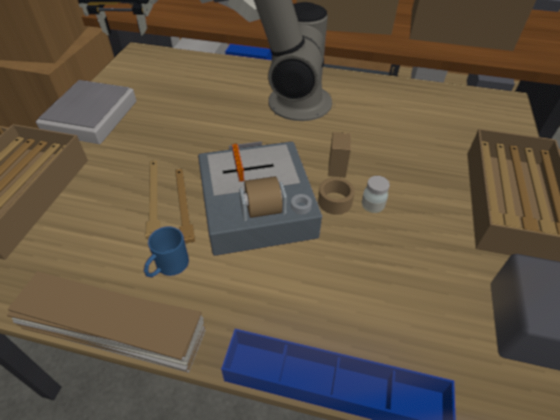

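View pics/top0.png

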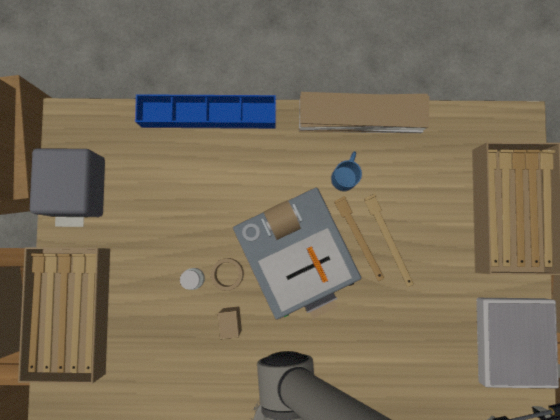

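```bash
cat > h.py <<'E'
import numpy as np, cv2
from plant import bot, vision, order
def ray(info,px,z):
    R=cv2.Rodrigues(np.array(info['rvec']))[0]; t=np.array(info['tvec']).ravel()
    p=cv2.undistortPoints(np.array([[px]],float),info['mtx'],None)[0,0]
    C=-R.T@t; d=R.T@np.array([p[0],p[1],1]); return C+d*(z-C[2])/d[2]
def orange(im):
    h=cv2.cvtColor(im,cv2.COLOR_RGB2HSV); m=cv2.inRange(h,(3,200,120),(16,255,255))
    n,l,s,c=cv2.connectedComponentsWithStats(m); k=[i for i in range(1,n) if s[i,4]>30]
    return l,s,k
E
python3 - <<'E'
from h import *
im=vision.capture("top"); I=vision.camera_info("top")
l,s,k=orange(im)
for i in k:
    ys,xs=np.where(l==i); r=cv2.minAreaRect(np.c_[xs,ys].astype(np.float32)); print(s[i],r)
    for p in cv2.boxPoints(r): print(p,ray(I,p,133).round(1))
g=cv2.resize(im[170:340,210:420],None,fx=3.8,fy=3.5,interpolation=cv2.INTER_CUBIC)
g=cv2.resize(im[180:325,225:400],None,fx=4,fy=4,interpolation=cv2.INTER_CUBIC)
cv2.imwrite("pics/crop1.png",g[:,:,::-1])
E
```

```text
[308 248  19  33 136] ((317.0259094238281, 263.9861755371094), (35.764705657958984, 5.352941036224365), 61.927513122558594)
[306.24908 249.46715] [500.3 -35.6 133. ]
[310.9723 246.9481] [507.  -47.8 133. ]
[327.80273 278.5052 ] [425.6 -91.8 133. ]
[323.07953 281.02423] [419.  -79.6 133. ]
```

View pics/crop1.png

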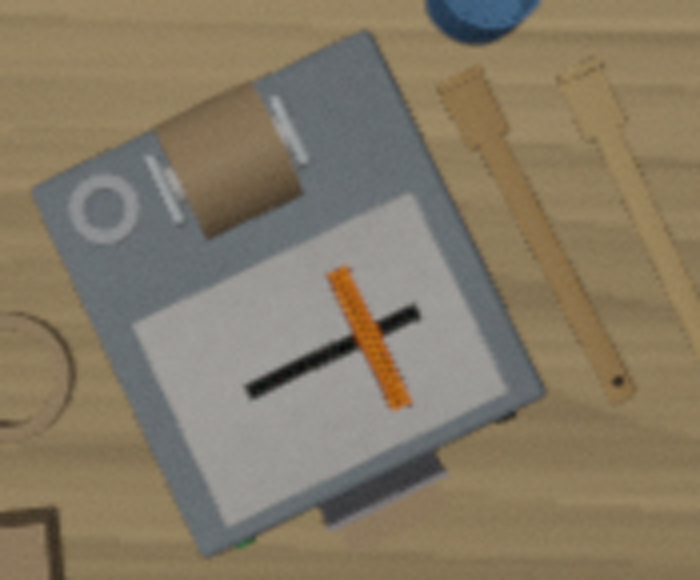

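The crop shows the machine with deck corners near crop (35,188), (368,30), (545,392) and (205,555). The orange bar is at (368,338), and the black slot runs from (250,392) to (418,312).

Run:
```python
from h import *
I=vision.camera_info("top")
f=lambda p,z:ray(I,(p[0]/4+225-.375,p[1]/4+180-.375),z)
BL,BR,FR,FL=[f(p,85) for p in [(35,188),(368,30),(545,392),(205,555)]]
print(BL,BR,FR,FL); c=(BL+BR+FR+FL)/4
x=(BL+BR-FR-FL)/2; y=(BL+FL-BR-FR)/2
print(c,np.linalg.norm(x),np.linalg.norm(y),np.arctan2(x[1],x[0]),np.arctan2(y[1],y[0])-np.pi/2)
a=np.arctan2(x[1],x[0]); a=(a+np.arctan2(y[1],y[0])-np.pi/2)/2
R=np.array([[np.cos(a),-np.sin(a)],[np.sin(a),np.cos(a)]])
print("yaw",a)
print("slot",[R.T@(f(p,85)-c)[:2] for p in [(250,392),(418,312)]])
# lever in machine frame from top at 133
L=ray(I,(317.03,263.99),133); print("lever",L,R.T@(L-c)[:2])
print("home",c[:2]+R@[-50,-50])
# scene view check
im=vision.capture("scene"); J=vision.camera_info("scene")
l,s,k=orange(im)
for i in k:
    ys,xs=np.where(l==i); r=cv2.minAreaRect(np.c_[xs,ys].astype(np.float32)); print(s[i],r)
for p in [(-50,-50),(-50,-34),(-50,-18),(-50,-2),(-50,14),(-50,30)]:
    w=[c[:2]+R@[p[0]+d,p[1]] for d in(-50,50)]
    for q in w: print(p,cv2.projectPoints(np.array([[*q,133.]]),J['rvec'],J['tvec'],J['mtx'],None)[0].ravel())
g=cv2.resize(im[130:260,185:330],None,fx=4,fy=4,interpolation=cv2.INTER_CUBIC)
cv2.imwrite("pics/crop2.png",g[:,:,::-1])
```

```text
[560.927607   160.66006568  85.        ] [671.69774178 -66.37902652  85.        ] [ 426.14255508 -186.52233525   85.        ] [314.80917989  42.12444817  85.        ]
[493.39427094 -12.52921198  85.        ] 273.27210448204215 253.46577006654084 0.45193336991161975 0.4535208213359252
yaw 0.45272709562377256
slot [array([-51.35177488,  53.03942288]), array([-51.43958729, -73.14159705])]
lever [462.86335687 -63.75997752 133.        ] [-49.8644922  -32.71483561]
home [470.30236874 -79.36306607]
[233 144  10  36 154] ((237.95492553710938, 161.5107421875), (35.901180267333984, 4.864030838012695), 76.60750579833984)
(-50, -50) [227.40360233 143.76750021]
(-50, -50) [233.08243806 170.37675798]
(-50, -34) [233.77052119 142.94766375]
(-50, -34) [239.86121719 169.44066806]
(-50, -18) [240.10989737 142.13137382]
(-50, -18) [246.6087191  168.50889725]
(-50, -2) [246.4219092  141.31860746]
(-50, -2) [253.32515975 167.58141573]
(-50, 14) [252.70673348 140.50934191]
(-50, 14) [260.01075312 166.65819395]
(-50, 30) [258.9645455  139.70355459]
(-50, 30) [266.66571124 165.73920263]
```

View pics/crop2.png

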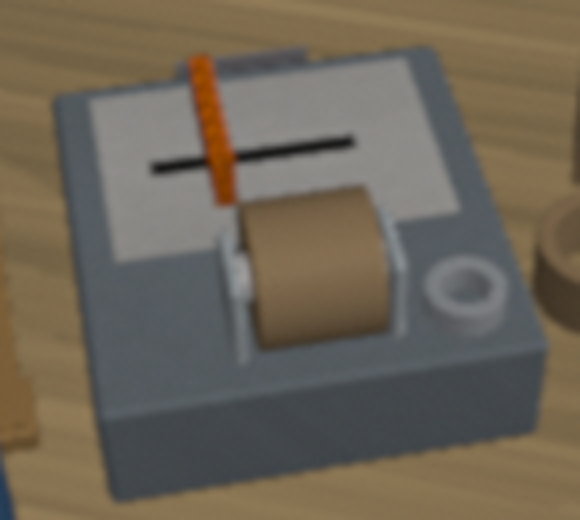

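```bash
cat >> h.py <<'E'
from scipy.spatial.transform import Rotation as Ro
C=np.array([493.4,-12.5]); A=0.4527
RM=np.array([[np.cos(A),-np.sin(A)],[np.sin(A),np.cos(A)]])
def st(tx=None,ty=None,tz=None):
    o=bot.get_obs(); p=o['tool_pos']; T=Ro.from_euler('xyz',o['tcp_rot'])
    m=RM.T@(p[:2]-C); F=np.array(o['contact_force']); fm=RM.T@F[:2]
    print("t",round(o['time'],2),"mach",m.round(1),"z",p[2].round(1),"rot",o['tcp_rot'].round(3),"F_m",fm.round(1),F[2].round(1),"w",round(o['grip_width'],1))
    if tx is not None:
        w=np.r_[C+RM@[tx,ty],tz]; print("world",w,"shift cm",(T.inv().apply(w-p)/10).round(2),"turn",-((A-np.pi)-o['tcp_rot'][2]))
E
python3 -c "
from h import *
st(-60,15,225)"
```

```text
t 0.2 mach [-552.6 -285.1] z 215.5 rot [-1.572  0.    -2.909] F_m [0.2 0.3] 0.9 w 92.0
world [432.88290782 -25.25466795 225.        ] shift cm [-41.53  -0.91 -40.03] turn -0.21992839996641145
```

>>> apply_moves(
  rows=[
    [[-6, -0.9, -2], 0, 0],
    [[-11, -0.9, -6], 0, 0],
    [[-16, -0.9, -10], 0, 0],
    [[-21, -0.9, -14], 0, 0],
    [[-25, -0.9, -18], -0.1, 0],
  ],
)

```text
time: 0.82
tool_pos: [323.9, -276.1, 224.7]
tcp_rot: [-1.571, 0.001, -2.807]
contact_force: [0.5, 0.0, -0.8]
grip_width: 46.2
```

```bash
python3 -c "
from h import *
st(-60,15,225)"
```

```text
t 0.82 mach [-267.8 -162.9] z 224.7 rot [-1.571e+00  1.000e-03 -2.807e+00] F_m [ 0.5 -0.2] -0.8 w 46.2
world [432.88290782 -25.25466795 225.        ] shift cm [-1.854e+01 -1.000e-02 -2.011e+01] turn -0.11797533363529755
```

>>> apply_moves(
  rows=[
    [[-4.5, 0, -4.5], -0.03, 0],
    [[-9, 0, -9], -0.06, 0],
    [[-13.5, 0, -14], -0.1, 0],
    [[-17, 0, -18], -0.12, 0],
    [[-18.5, 0, -20.1], -0.12, 0],
  ],
)

```text
time: 1.45
tool_pos: [433.1, -22.7, 224.9]
tcp_rot: [-1.572, 0.001, -2.683]
contact_force: [-0.3, -0.3, -0.3]
grip_width: 0.7
```

```bash
python3 -c "
from h import *
st(-60,15,119)
for n in ('wrist','top'):
    im=vision.capture(n); cv2.imwrite(f'pics/{n}1.png',im[:,:,::-1])
"
```

```text
t 1.45 mach [-58.7  17.2] z 224.9 rot [-1.572e+00  1.000e-03 -2.683e+00] F_m [-0.4 -0.1] -0.3 w 0.7
world [432.88290782 -25.25466795 119.        ] shift cm [ 0.14 10.59  0.23] turn 0.005562963207736971
```

View pics/wrist1.png

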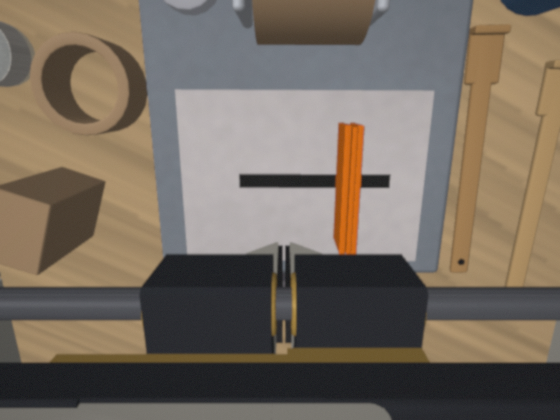

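View pics/top1.png

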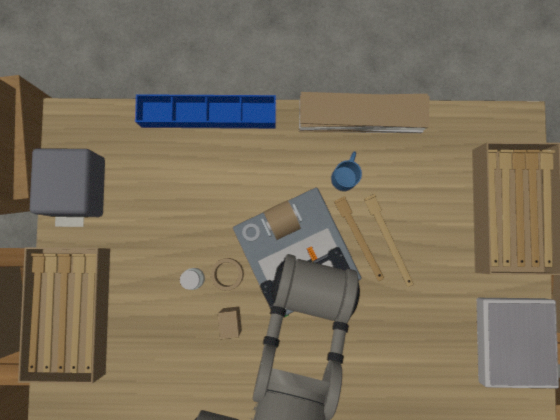

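The wrist view shows the bar near (348,190) and the slot from x=240 to 390. The closed fingertips, near (283,250), are to the left (+y) of the bar with clear deck below them. Next I lower the tool.

>>> apply_moves(
  rows=[
    [[0.1, 4, -0.1], 0, 0],
    [[0.1, 8, -0.1], 0, 0],
    [[0.1, 10, -0.1], 0, 0],
    [[0.1, 10.5, -0.1], 0, 0],
    [[0.1, 10.5, -0.1], 0, 0],
  ],
)

```text
time: 2.17
tool_pos: [431.7, -23.4, 120.1]
tcp_rot: [-1.571, 0.001, -2.684]
contact_force: [0.4, -0.7, -0.0]
grip_width: 0.5
```

```bash
python3 -c "
from h import *
st(-60,-5,119)
for n in ('wrist',):
    im=vision.capture(n); cv2.imwrite(f'pics/{n}2.png',im[:,:,::-1])
"
```

```text
t 2.17 mach [-60.2  17.2] z 120.1 rot [-1.571e+00  1.000e-03 -2.684e+00] F_m [ 0.1 -0.8] -0.0 w 0.5
world [441.63081088 -43.24005625 119.        ] shift cm [-0.01  0.11  2.22] turn 0.0053058032341128936
```

View pics/wrist2.png

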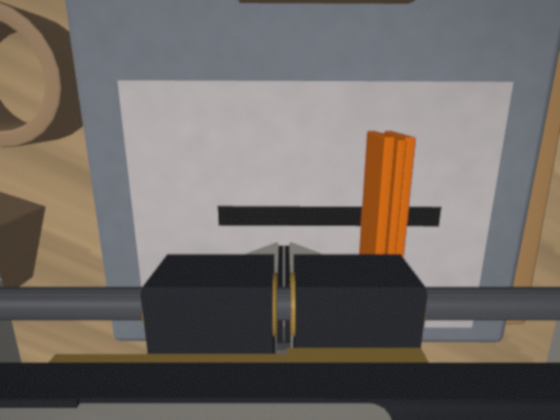

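The tip is at deck level beside the bar, which now shows at about x=385, with a gap left to close. I'll push slowly toward home (+tool z) and watch the force.

>>> apply_moves(
  rows=[
    [[0, 0, 0.5], 0, 0],
    [[0, 0, 1], 0, 0],
    [[0, 0, 1.4], 0, 0],
    [[0, 0, 1.7], 0, 0],
    [[0, 0, 1.9], 0, 0],
  ],
)

```text
time: 2.85
tool_pos: [440.5, -40.5, 120.5]
tcp_rot: [-1.571, 0.002, -2.684]
contact_force: [0.5, -0.1, -0.1]
grip_width: 0.5
```

>>> apply_moves(
  rows=[
    [[0, 0, 0.2], 0, 0],
    [[0, 0, 0.4], 0, 0],
    [[0, 0, 0.5], 0, 0],
  ],
)

```text
time: 3.22
tool_pos: [442.7, -45.1, 120.5]
tcp_rot: [-1.571, 0.002, -2.684]
contact_force: [0.1, 0.9, -0.6]
grip_width: 0.5
```

```bash
python3 -c "
from h import *
st()
"
```

```text
t 3.23 mach [-59.8  -7.1] z 120.5 rot [-1.571e+00  2.000e-03 -2.684e+00] F_m [0.5 0.8] -0.6 w 0.5
```

>>> apply_moves(
  rows=[
    [[0, 0, 0.15], 0, 0],
    [[0, 0, 0.3], 0, 0],
  ],
)

```text
time: 3.48
tool_pos: [444.1, -47.8, 120.5]
tcp_rot: [-1.571, 0.002, -2.683]
contact_force: [-1.1, 0.1, 0.8]
grip_width: -0.1
```

>>> apply_moves(
  rows=[
    [[0, 0, 0.15], 0, 0],
    [[0, 0, 0.3], 0, 0],
  ],
)

```text
time: 3.72
tool_pos: [445.5, -50.6, 120.5]
tcp_rot: [-1.571, 0.002, -2.684]
contact_force: [-0.0, -0.3, -0.9]
grip_width: 0.2
```

>>> apply_moves(
  rows=[
    [[0, 0, 0.15], 0, 0],
    [[0, 0, 0.3], 0, 0],
  ],
)

```text
time: 3.98
tool_pos: [446.9, -53.4, 120.5]
tcp_rot: [-1.571, 0.002, -2.684]
contact_force: [0.5, -1.0, 0.5]
grip_width: 0.3
```

```bash
python3 -c "
from h import *
st()
for n in ('wrist',):
    im=vision.capture(n); cv2.imwrite(f'pics/{n}3.png',im[:,:,::-1])
"
```

```text
t 3.98 mach [-59.7 -16.4] z 120.5 rot [-1.571e+00  2.000e-03 -2.684e+00] F_m [-0.  -1.1] 0.5 w 0.3
```

View pics/wrist3.png

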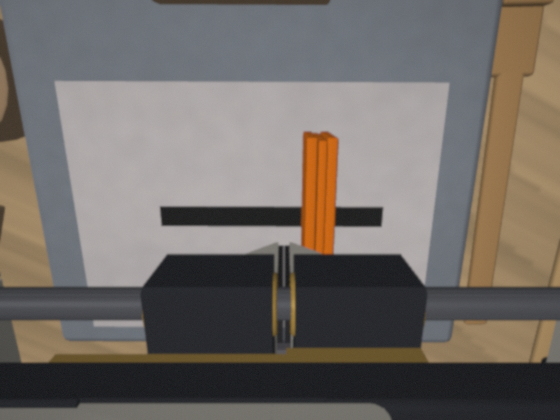

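The bar, now at x≈320 between slot ends 161 and 382, has not moved. The fingertip half-thickness is smaller than I assumed, so I continue in small steps.

>>> apply_moves(
  rows=[
    [[0, 0, 0.15], 0, 0],
    [[0, 0, 0.3], 0, 0],
  ],
)

```text
time: 4.28
tool_pos: [448.4, -56.3, 120.5]
tcp_rot: [-1.571, 0.002, -2.684]
contact_force: [0.1, 0.1, -0.2]
grip_width: 0.5
```

>>> apply_moves(
  rows=[
    [[0, 0, 0.15], 0, 0],
    [[0, 0, 0.3], 0, 0],
  ],
)

```text
time: 4.53
tool_pos: [449.7, -59.1, 120.5]
tcp_rot: [-1.571, 0.002, -2.684]
contact_force: [-0.3, -0.5, -0.4]
grip_width: 0.6
```

>>> apply_moves(
  rows=[
    [[0, 0, 0.15], 0, 0],
    [[0, 0, 0.3], 0, 0],
  ],
)

```text
time: 4.78
tool_pos: [451.1, -61.8, 120.5]
tcp_rot: [-1.571, 0.002, -2.684]
contact_force: [-0.4, 2.0, 1.1]
grip_width: 0.5
```

```bash
python3 -c "
from h import *
st()
"
```

```text
t 4.78 mach [-59.6 -25.9] z 120.5 rot [-1.571e+00  2.000e-03 -2.684e+00] F_m [0.5 2. ] 1.1 w 0.5
```

>>> apply_moves(
  rows=[
    [[0, 0, 0.1], 0, 0],
    [[0, 0, 0.2], 0, 0],
  ],
)

```text
time: 5.03
tool_pos: [451.5, -62.9, 120.4]
tcp_rot: [-1.573, 0.001, -2.684]
contact_force: [-1.3, 5.3, 1.4]
grip_width: 0.4
```

>>> apply_moves(
  rows=[
    [[0, 0, 0.1], 0, 0],
    [[0, 0, 0.2], 0, 0],
  ],
)

```text
time: 5.28
tool_pos: [452.3, -64.4, 120.4]
tcp_rot: [-1.573, 0.001, -2.684]
contact_force: [-1.9, 2.6, 2.6]
grip_width: 1.0
```

>>> apply_moves(
  rows=[
    [[0, 0, 0.1], 0, 0],
    [[0, 0, 0.2], 0, 0],
  ],
)

```text
time: 5.52
tool_pos: [453.3, -66.5, 120.4]
tcp_rot: [-1.573, 0.001, -2.684]
contact_force: [-1.1, 2.6, 0.3]
grip_width: 0.3
```

```bash
python3 -c "
from h import *
st()
for n in ('wrist',):
    im=vision.capture(n); cv2.imwrite(f'pics/{n}4.png',im[:,:,::-1])
"
```

```text
t 5.53 mach [-59.7 -31.1] z 120.4 rot [-1.573e+00  1.000e-03 -2.684e+00] F_m [0.1 2.8] 0.3 w 0.3
```

View pics/wrist4.png

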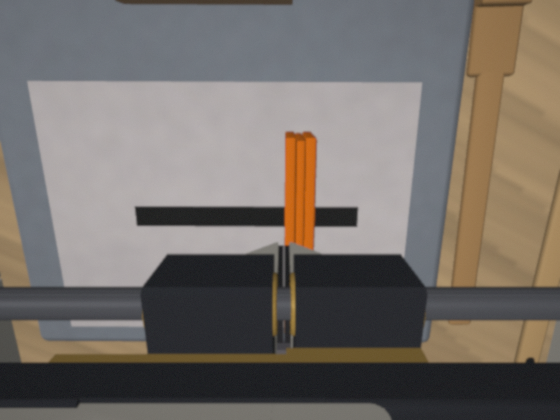

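>>> apply_moves(
  rows=[
    [[0, 0, 0.1], 0, 0],
    [[0, 0, 0.2], 0, 0],
  ],
)

```text
time: 5.82
tool_pos: [454.5, -68.9, 120.5]
tcp_rot: [-1.572, 0.001, -2.684]
contact_force: [0.0, 1.9, 0.1]
grip_width: 0.6
```

>>> apply_moves(
  rows=[
    [[0, 0, 0.1], 0, 0],
    [[0, 0, 0.2], 0, 0],
  ],
)

```text
time: 6.08
tool_pos: [455.6, -71.0, 120.5]
tcp_rot: [-1.571, 0.002, -2.684]
contact_force: [-0.0, 0.1, 0.2]
grip_width: 0.3
```

```bash
python3 -c "
from h import *
st()
for n in ('wrist',):
    im=vision.capture(n); cv2.imwrite(f'pics/{n}5.png',im[:,:,::-1])
"
```

```text
t 6.08 mach [-59.6 -36.1] z 120.5 rot [-1.571e+00  2.000e-03 -2.684e+00] F_m [0.  0.1] 0.2 w 0.3
```

View pics/wrist5.png

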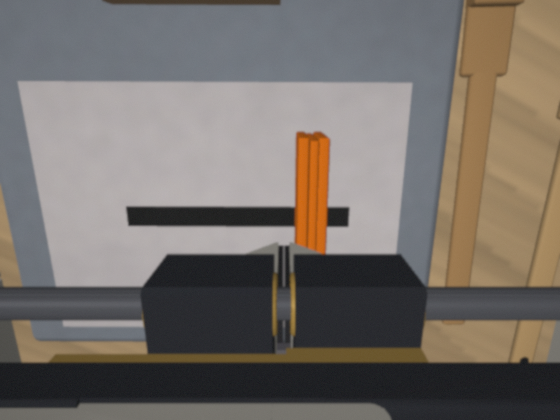

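The force vanished and the bar jumped ahead, so it snapped toward home. Now I press it onto the stop.

>>> apply_moves(
  rows=[
    [[0, 0, 0.2], 0, 0],
    [[0, 0, 0.4], 0, 0],
    [[0, 0, 0.5], 0, 0],
  ],
)

```text
time: 6.5
tool_pos: [457.9, -75.7, 120.4]
tcp_rot: [-1.571, 0.002, -2.684]
contact_force: [0.5, -0.1, -0.6]
grip_width: 0.4
```

>>> apply_moves(
  rows=[
    [[0, 0, 0.1], 0, 0],
    [[0, 0, 0.2], 0, 0],
  ],
)

```text
time: 6.75
tool_pos: [458.1, -76.4, 120.2]
tcp_rot: [-1.574, 0.001, -2.684]
contact_force: [-1.9, 7.5, 2.4]
grip_width: -0.0
```

>>> apply_moves(
  rows=[
    [[0, 0, 0.1], 0, 0],
    [[0, 0, 0.2], 0, 0],
  ],
)

```text
time: 7.0
tool_pos: [458.1, -76.5, 120.1]
tcp_rot: [-1.578, 0.001, -2.684]
contact_force: [-1.8, 10.2, 4.9]
grip_width: 0.4
```

```bash
python3 -c "
from h import *
st()
"
```

```text
t 7.0 mach [-59.7 -42.1] z 120.1 rot [-1.578e+00  1.000e-03 -2.684e+00] F_m [ 2.9 10. ] 4.9 w 0.4
```

Motion stopped with the force climbing (10 N) at y=-42.1, about 16 mm past the first contact, so this is the home stop. I press a bit more to confirm, then back off and rise.

>>> apply_moves(
  rows=[
    [[0, 0, 0.2], 0, 0],
    [[0, 0, 0.3], 0, 0],
  ],
)

```text
time: 7.25
tool_pos: [458.2, -76.6, 120.1]
tcp_rot: [-1.583, 0.0, -2.685]
contact_force: [-4.1, 13.5, 8.0]
grip_width: 0.5
```

>>> apply_moves(
  rows=[
    [[0, 0, -0.6], 0, 0],
    [[0, 0, -1.4], 0, 0],
    [[0, -3, -1.5], 0, 0],
    [[0, -6, -1.5], 0, 0],
    [[0, -6.2, -1.5], 0, 0],
  ],
)

```text
time: 7.88
tool_pos: [453.0, -64.2, 184.0]
tcp_rot: [-1.58, 0.004, -2.685]
contact_force: [-0.2, -0.1, 0.1]
grip_width: 0.3
```

```bash
python3 -c "
from h import *
st(-60,-85,181)
for n in ('wrist',):
    im=vision.capture(n); cv2.imwrite(f'pics/{n}6.png',im[:,:,::-1])
"
```

```text
t 7.88 mach [-58.9 -28.8] z 184.0 rot [-1.58   0.004 -2.685] F_m [-0.2  0. ] 0.1 w 0.3
world [ 476.62242311 -115.18160942  181.        ] shift cm [0.13 0.25 5.62] turn 0.0041497109280603794
```

View pics/wrist6.png

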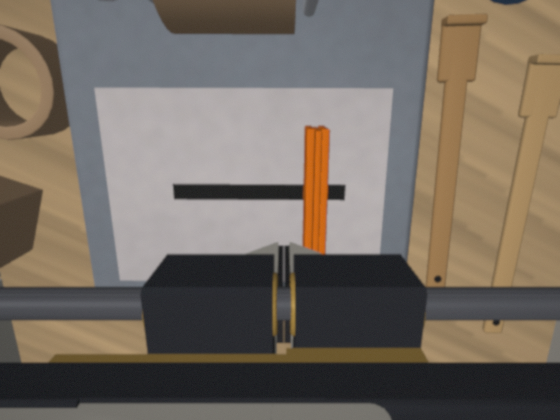

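>>> apply_moves(
  rows=[
    [[0.1, 0, 2], 0, 0],
    [[0.1, 0, 4.5], 0, 0],
    [[0.1, 0, 5.6], 0, 0],
    [[0.1, 0, 5.6], 0, 0],
  ],
)

```text
time: 8.43
tool_pos: [475.9, -115.4, 181.4]
tcp_rot: [-1.583, 0.001, -2.686]
contact_force: [-0.3, 0.5, 0.0]
grip_width: 0.6
```

>>> apply_moves(
  rows=[
    [[0, 2.5, 0], 0, 0],
    [[0, 5, 0], 0, 0],
    [[0, 6.2, 0], 0, 0],
    [[0, 6.4, 0], 0, 0],
    [[0, 6.4, 0], 0, 0],
  ],
)

```text
time: 9.05
tool_pos: [476.0, -114.7, 118.0]
tcp_rot: [-1.582, 0.001, -2.686]
contact_force: [0.0, -0.2, 0.1]
grip_width: 0.4
```

```bash
python3 -c "
from h import *
st(-60,-65,120)
for n in ('wrist',):
    im=vision.capture(n); cv2.imwrite(f'pics/{n}7.png',im[:,:,::-1])
"
```

```text
t 9.05 mach [-60.4 -84.3] z 118.0 rot [-1.582e+00  1.000e-03 -2.686e+00] F_m [-0.1 -0.2] 0.1 w 0.4
world [467.87452005 -97.19622113 120.        ] shift cm [-0.05 -0.18 -1.93] turn 0.0027935120182407402
```

View pics/wrist7.png

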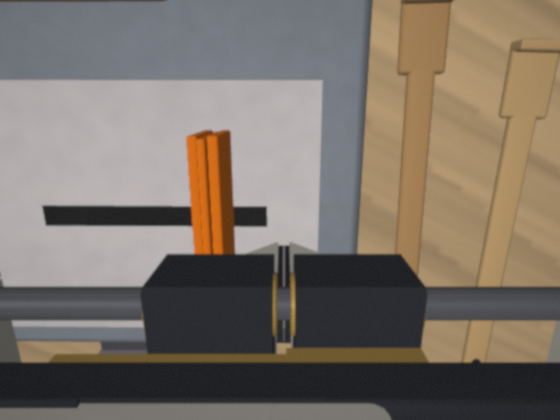

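The tip (near (283,250)) is now right of the bar (x≈215). I approach from the home side in small steps.

>>> apply_moves(
  rows=[
    [[0, -0.2, -0.5], 0, 0],
    [[0, -0.2, -1], 0, 0],
    [[0, -0.2, -1.4], 0, 0],
    [[0, -0.2, -1.6], 0, 0],
  ],
)

```text
time: 9.6
tool_pos: [468.9, -100.1, 120.5]
tcp_rot: [-1.582, 0.002, -2.686]
contact_force: [0.5, -0.1, -0.3]
grip_width: 0.3
```

>>> apply_moves(
  rows=[
    [[0, 0, -0.2], 0, 0],
    [[0, 0, -0.3], 0, 0],
  ],
)

```text
time: 9.85
tool_pos: [467.5, -97.3, 120.5]
tcp_rot: [-1.582, 0.002, -2.686]
contact_force: [-0.7, 0.1, 0.0]
grip_width: 0.3
```

>>> apply_moves(
  rows=[
    [[0, 0, -0.1], 0, 0],
    [[0, 0, -0.2], 0, 0],
  ],
)

```text
time: 10.1
tool_pos: [466.6, -95.5, 120.4]
tcp_rot: [-1.582, 0.002, -2.686]
contact_force: [0.9, -1.5, -0.8]
grip_width: 0.5
```

```bash
python3 -c "
from h import *
st()
"
```

```text
t 10.1 mach [-60.4 -63. ] z 120.4 rot [-1.582e+00  2.000e-03 -2.686e+00] F_m [ 0.1 -1.7] -0.8 w 0.5
```

>>> apply_moves(
  rows=[
    [[0, 0, -0.1], 0, 0],
    [[0, 0, -0.2], 0, 0],
  ],
)

```text
time: 10.35
tool_pos: [465.7, -93.7, 120.5]
tcp_rot: [-1.582, 0.002, -2.686]
contact_force: [0.2, -0.3, 0.0]
grip_width: 0.3
```

>>> apply_moves(
  rows=[
    [[0, 0, -0.1], 0, 0],
    [[0, 0, -0.2], 0, 0],
  ],
)

```text
time: 10.6
tool_pos: [464.8, -91.9, 120.5]
tcp_rot: [-1.582, 0.002, -2.686]
contact_force: [-0.3, -0.5, -0.0]
grip_width: 0.4
```

>>> apply_moves(
  rows=[
    [[0, 0, -0.1], 0, 0],
    [[0, 0, -0.2], 0, 0],
  ],
)

```text
time: 10.85
tool_pos: [463.9, -90.0, 120.5]
tcp_rot: [-1.582, 0.002, -2.686]
contact_force: [-0.1, 0.6, -0.6]
grip_width: 0.6
```

```bash
python3 -c "
from h import *
st()
"
```

```text
t 10.85 mach [-60.4 -56.8] z 120.5 rot [-1.582e+00  2.000e-03 -2.686e+00] F_m [0.1 0.6] -0.6 w 0.6
```

>>> apply_moves(
  rows=[
    [[0, 0, -0.1], 0, 0],
    [[0, 0, -0.2], 0, 0],
  ],
)

```text
time: 11.1
tool_pos: [463.6, -88.7, 120.8]
tcp_rot: [-1.58, 0.002, -2.686]
contact_force: [1.1, -4.0, 0.5]
grip_width: 0.4
```

>>> apply_moves(
  rows=[
    [[0, 0, -0.1], 0, 0],
    [[0, 0, -0.2], 0, 0],
  ],
)

```text
time: 11.35
tool_pos: [463.1, -87.6, 121.1]
tcp_rot: [-1.578, 0.003, -2.686]
contact_force: [1.9, -4.6, 1.7]
grip_width: 0.4
```

```bash
python3 -c "
from h import *
st()
for n in ('wrist',):
    im=vision.capture(n); cv2.imwrite(f'pics/{n}8.png',im[:,:,::-1])
"
```

```text
t 11.35 mach [-60.1 -54.3] z 121.1 rot [-1.578  0.003 -2.686] F_m [-0.3 -5. ] 1.7 w 0.4
```

View pics/wrist8.png

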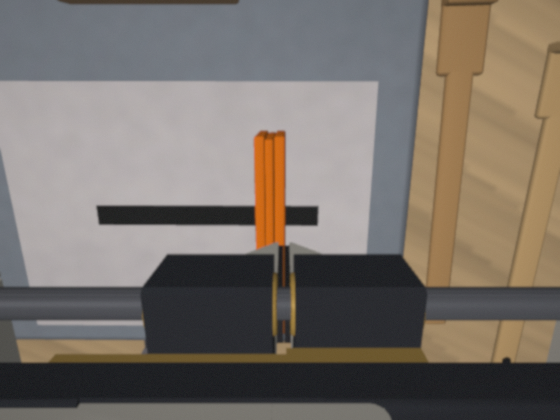

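Contact is at y≈-55.5 with 5 N, so the lever is in the home detent. I go on toward the first hump.

>>> apply_moves(
  rows=[
    [[0, 0, -0.1], 0, 0],
    [[0, 0, -0.2], 0, 0],
  ],
)

```text
time: 11.65
tool_pos: [462.1, -85.5, 121.1]
tcp_rot: [-1.579, 0.003, -2.686]
contact_force: [0.9, -3.4, 2.5]
grip_width: 0.7
```

>>> apply_moves(
  rows=[
    [[0, 0, -0.1], 0, 0],
    [[0, 0, -0.2], 0, 0],
  ],
)

```text
time: 11.9
tool_pos: [461.1, -83.3, 121.1]
tcp_rot: [-1.579, 0.003, -2.686]
contact_force: [0.2, -1.5, 1.9]
grip_width: 0.3
```

>>> apply_moves(
  rows=[
    [[0, 0, -0.1], 0, 0],
    [[0, 0, -0.2], 0, 0],
  ],
)

```text
time: 12.15
tool_pos: [459.9, -81.1, 121.1]
tcp_rot: [-1.58, 0.003, -2.686]
contact_force: [0.1, 0.0, 0.4]
grip_width: 0.5
```

```bash
python3 -c "
from h import *
st()
"
```

```text
t 12.15 mach [-60.1 -47. ] z 121.1 rot [-1.58   0.003 -2.686] F_m [ 0.1 -0. ] 0.4 w 0.5
```

```bash
python3 -c "
from h import *
for n in ('wrist',):
    im=vision.capture(n); cv2.imwrite(f'pics/{n}9.png',im[:,:,::-1])
"
```

```text
(no output)
```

View pics/wrist9.png

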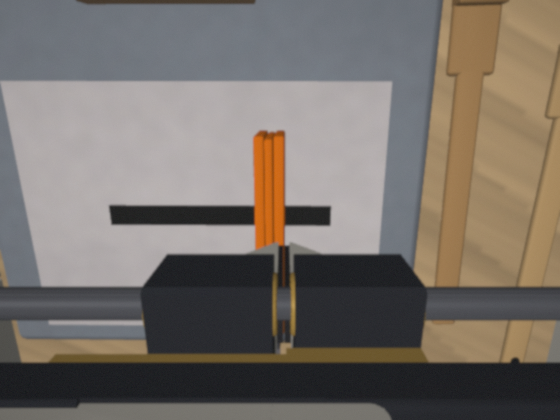

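The bar's right face is still at x≈285, touching the tip, so it sits right at the hump. I push another 1–2 mm.

>>> apply_moves(
  rows=[
    [[0, 0, -0.1], 0, 0],
    [[0, 0, -0.15], 0, 0],
  ],
)

```text
time: 12.45
tool_pos: [458.8, -79.3, 120.8]
tcp_rot: [-1.581, 0.002, -2.686]
contact_force: [-0.2, -0.1, -0.6]
grip_width: 0.5
```

```bash
python3 -c "
from h import *
st()
for n in ('wrist',):
    im=vision.capture(n); cv2.imwrite(f'pics/{n}10.png',im[:,:,::-1])
"
```

```text
t 12.45 mach [-60.4 -45. ] z 120.8 rot [-1.581e+00  2.000e-03 -2.686e+00] F_m [-0.2  0. ] -0.6 w 0.5
```

View pics/wrist10.png

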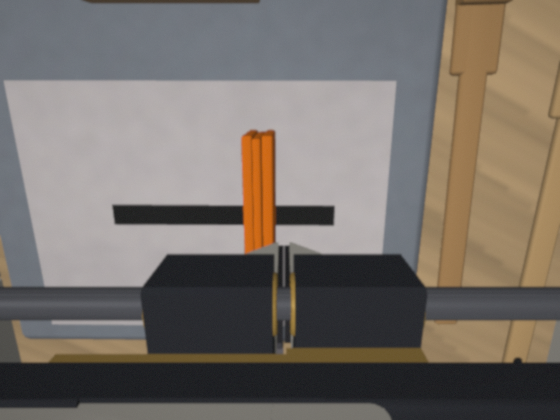

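The bar snapped ahead, with its right face now at x≈274. That is click 1. I expect to touch it again near y=-40.

>>> apply_moves(
  rows=[
    [[0, 0, -0.2], 0, 0],
    [[0, 0, -0.4], 0, 0],
  ],
)

```text
time: 12.75
tool_pos: [456.9, -75.6, 120.8]
tcp_rot: [-1.581, 0.002, -2.686]
contact_force: [-0.1, 0.0, 0.4]
grip_width: 0.5
```

>>> apply_moves(
  rows=[
    [[0, 0, -0.1], 0, 0],
    [[0, 0, -0.2], 0, 0],
  ],
)

```text
time: 13.0
tool_pos: [456.5, -74.3, 121.0]
tcp_rot: [-1.58, 0.002, -2.686]
contact_force: [1.3, -4.5, 0.1]
grip_width: 0.5
```

>>> apply_moves(
  rows=[
    [[0, 0, -0.1], 0, 0],
    [[0, 0, -0.2], 0, 0],
  ],
)

```text
time: 13.25
tool_pos: [456.1, -73.1, 121.3]
tcp_rot: [-1.578, 0.003, -2.686]
contact_force: [1.9, -5.0, 1.2]
grip_width: 0.6
```

>>> apply_moves(
  rows=[
    [[0, 0, -0.1], 0, 0],
    [[0, 0, -0.2], 0, 0],
  ],
)

```text
time: 13.5
tool_pos: [455.4, -71.5, 121.5]
tcp_rot: [-1.578, 0.003, -2.686]
contact_force: [0.8, -3.4, 0.9]
grip_width: 0.0
```

```bash
python3 -c "
from h import *
st()
"
```

```text
t 13.5 mach [-60.  -36.4] z 121.5 rot [-1.578  0.003 -2.686] F_m [-0.8 -3.4] 0.9 w 0.0
```

>>> apply_moves(
  rows=[
    [[0, 0, -0.1], 0, 0],
    [[0, 0, -0.2], 0, 0],
  ],
)

```text
time: 13.75
tool_pos: [454.3, -69.3, 121.5]
tcp_rot: [-1.578, 0.003, -2.686]
contact_force: [0.5, -2.3, 0.9]
grip_width: 0.6
```

>>> apply_moves(
  rows=[
    [[0, 0, -0.1], 0, 0],
    [[0, 0, -0.2], 0, 0],
  ],
)

```text
time: 14.0
tool_pos: [453.2, -67.1, 121.4]
tcp_rot: [-1.579, 0.003, -2.686]
contact_force: [0.5, -1.2, 1.6]
grip_width: 0.4
```

>>> apply_moves(
  rows=[
    [[0, 0, -0.1], 0, 0],
    [[0, 0, -0.2], 0, 0],
  ],
)

```text
time: 14.25
tool_pos: [451.9, -64.8, 121.2]
tcp_rot: [-1.58, 0.002, -2.686]
contact_force: [0.5, 0.2, -0.6]
grip_width: 0.2
```

```bash
python3 -c "
from h import *
st()
for n in ('wrist',):
    im=vision.capture(n); cv2.imwrite(f'pics/{n}11.png',im[:,:,::-1])
"
```

```text
t 14.25 mach [-60.2 -28.9] z 121.2 rot [-1.580e+00  2.000e-03 -2.686e+00] F_m [ 0.6 -0.1] -0.6 w 0.2
```

View pics/wrist11.png

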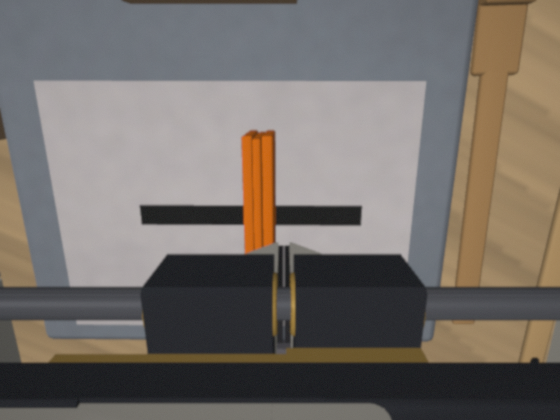

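The force dropped to zero and the bar's right face is at x≈274 again: click 2. Now the third one, where I expect contact near y=-24 and the hump near y=-15.

>>> apply_moves(
  rows=[
    [[0, 0, -0.2], 0, 0],
    [[0, 0, -0.4], 0, 0],
  ],
)

```text
time: 14.55
tool_pos: [449.8, -61.0, 121.1]
tcp_rot: [-1.58, 0.002, -2.686]
contact_force: [-0.4, -0.2, 0.0]
grip_width: 0.1
```

>>> apply_moves(
  rows=[
    [[0, 0, -0.1], 0, 0],
    [[0, 0, -0.2], 0, 0],
  ],
)

```text
time: 14.8
tool_pos: [449.4, -59.7, 121.3]
tcp_rot: [-1.579, 0.003, -2.685]
contact_force: [0.5, -3.7, 0.1]
grip_width: 0.5
```

>>> apply_moves(
  rows=[
    [[0, 0, -0.1], 0, 0],
    [[0, 0, -0.2], 0, 0],
  ],
)

```text
time: 15.05
tool_pos: [449.0, -58.5, 121.6]
tcp_rot: [-1.577, 0.003, -2.685]
contact_force: [1.1, -4.3, 0.4]
grip_width: 0.9
```

>>> apply_moves(
  rows=[
    [[0, 0, -0.1], 0, 0],
    [[0, 0, -0.2], 0, 0],
  ],
)

```text
time: 15.3
tool_pos: [448.3, -56.8, 121.7]
tcp_rot: [-1.577, 0.003, -2.685]
contact_force: [0.6, -3.5, 0.3]
grip_width: 0.4
```

```bash
python3 -c "
from h import *
st()
"
```

```text
t 15.3 mach [-60.  -20.1] z 121.7 rot [-1.577  0.003 -2.685] F_m [-1.  -3.4] 0.3 w 0.4
```

>>> apply_moves(
  rows=[
    [[0, 0, -0.1], 0, 0],
    [[0, 0, -0.2], 0, 0],
  ],
)

```text
time: 15.55
tool_pos: [447.2, -54.7, 121.7]
tcp_rot: [-1.577, 0.003, -2.686]
contact_force: [-0.7, -1.9, 1.5]
grip_width: 0.4
```

>>> apply_moves(
  rows=[
    [[0, 0, -0.1], 0, 0],
    [[0, 0, -0.2], 0, 0],
  ],
)

```text
time: 15.8
tool_pos: [446.1, -52.5, 121.6]
tcp_rot: [-1.578, 0.003, -2.686]
contact_force: [0.2, -0.7, 1.5]
grip_width: 0.2
```

>>> apply_moves(
  rows=[
    [[0, 0, -0.1], 0, 0],
    [[0, 0, -0.2], 0, 0],
  ],
)

```text
time: 16.05
tool_pos: [444.8, -50.3, 121.4]
tcp_rot: [-1.579, 0.003, -2.686]
contact_force: [-0.8, 0.1, 0.6]
grip_width: 0.5
```

```bash
python3 -c "
from h import *
st()
for n in ('wrist',):
    im=vision.capture(n); cv2.imwrite(f'pics/{n}12.png',im[:,:,::-1])
"
```

```text
t 16.05 mach [-60.3 -12.7] z 121.4 rot [-1.579  0.003 -2.686] F_m [-0.7  0.4] 0.6 w 0.5
```

View pics/wrist12.png

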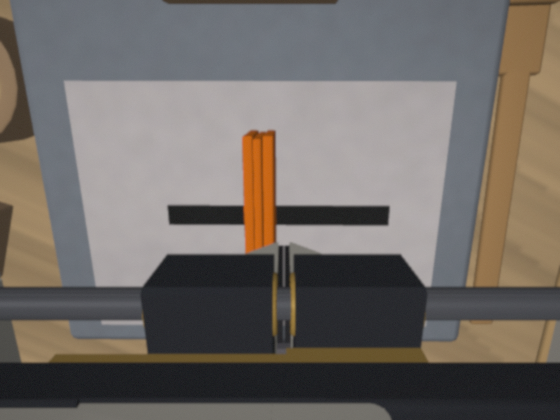

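Third snap: the bar's right face is at x≈274, clear of the tip, with zero force. I back off, lift and retreat so I can check from above.

>>> apply_moves(
  rows=[
    [[0, 0, 0.8], 0, 0],
    [[0, 0, 1.5], 0, 0],
    [[0, -3, 1.5], 0, 0],
    [[0, -7, 1.5], 0, 0],
    [[0, -10.5, 1.5], 0, 0],
  ],
)

```text
time: 16.73
tool_pos: [451.7, -65.2, 227.6]
tcp_rot: [-1.579, 0.003, -2.686]
contact_force: [0.4, 0.1, 1.3]
grip_width: 0.2
```

>>> apply_moves(
  rows=[
    [[0, 0, 5], 0, 0],
    [[0, 0, 10], 0, 0],
    [[0, 0, 15], 0, 0],
    [[0, 0, 20], 0, 0],
    [[0, 0, 25], 0, 0],
  ],
)

```text
time: 17.35
tool_pos: [562.2, -291.8, 225.3]
tcp_rot: [-1.579, 0.003, -2.687]
contact_force: [0.1, 0.8, 0.2]
grip_width: 0.2
```

```bash
python3 -c "
from h import *
st()
im=vision.capture('top'); cv2.imwrite('pics/top2.png',im[:,:,::-1]); I=vision.camera_info('top')
l,s,k=orange(im)
for i in k:
    ys,xs=np.where(l==i); r=cv2.minAreaRect(np.c_[xs,ys].astype(np.float32)); L=ray(I,r[0],133); print(s[i],r,'mach',RM.T@(L[:2]-C))
"
```

```text
t 17.35 mach [ -60.4 -281.3] z 225.3 rot [-1.579  0.003 -2.687] F_m [0.4 0.7] 0.2 w 0.2
[297 253  19  34 128] ((306.0000305175781, 269.5), (35.77708435058594, 4.919349670410156), 63.43495178222656) mach [-50.46004037  -0.63955764]
```

View pics/top2.png

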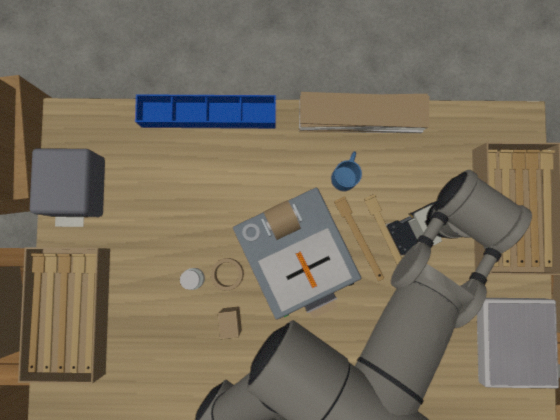

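The top view puts the bar at pixel (306,269.5), machine y≈-0.6. That is 32 mm beyond its starting first click, so it is in the third. The other items look undisturbed and the robot is clear.

```bash
python3 -c "
from h import *
print(order.close_job())"
```

```text
the job is handed in; nothing more can be done
None
```

The lever is resting in the third click from home, and I handed the job in at about 17.4 s of the 67 s allowed.

- **Homing:** with closed fingertips I pushed the lever out of its starting first click and back to the home stop. It stopped moving there and the push built up to about 16 N, which confirmed the stop.
- **Counting clicks:** I went round to the other side of the bar and pushed it away in steps of about 2 mm. I counted three clicks, each a rise to about 5 N, then a fade, then a snap. I stopped right after the third, backed off and lifted clear.
- **Final position:** the last top picture puts the lever at machine y ≈ -0.6 mm, where the third click should be -2 mm. That is within the camera's calibration error. It had moved 32 mm from its starting click, exactly two detents.
- **Surroundings:** the other items looked unmoved in the top picture, though I compared them only by eye. The gripper hid part of the outer back scratcher.
- **One disagreement:** the closed fingertips turned out much thinner than I had assumed. I therefore located contact by force and the wrist camera instead of by calculation.

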